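Pull out the lathe's chip tray with the chip hook

TASK

Pick up the chip hook from the rubber mat, reach it under the lathe bed, catch the pull loop on the front of the chip tray with it and draw the tray fully out to its stop; do not touch the tray with the gripper itself. Then unhook and lay the chip hook down, not dropped, flat and wholly on the rubber mat again, and let go. Leave the chuck key, the oil bottle and the white billet as they are.

Things in the scene. Friction and masses are not known exactly. Their poses are not given: they have to be found in the camera images.
- hook: Chip hook, loose, about 0.2 kg, flat on the mat, rod roughly along the mat's +y. Wooden handle, box 90 x 24 x 36 mm high; from its front end an 8 mm steel rod runs on 120 mm to a square side bend. Origin: centre of the handle's underside; x along handle and rod towards the bend, y the side the crossbar points to. Rod axis 18 mm above the origin, ends at x = 165 mm. Balances ~20 mm ahead of the origin.
- hook_bar (a point): Middle of the hook's crossbar, the side bend at the rod's end: at x 165, y 18, z 18 mm in the hook's frame. The crossbar is 8 mm thick and runs along the hook's y from 0 (rod axis) to 36 mm, plus a 4 mm round end.
- lathe: Bench lathe, fixed. Origin on the table under the bed's middle; x away from the robot, square to the bed, y along it to the headstock. Bed: 960 mm beam, x -70 (front face) to 70 mm, underside 95, top 142 mm above the table. On it stand the tailstock (y under -340 mm), the carriage with tool post (y 40 to 160, x from -75, top 256 mm) and the chuck and headstock (y over 180, x from -97). Under it, in front of the tray, is free.
- tray (a joint): Slide of the chip tray, m: 0 = in, 0.09 = fully out at its stop, grows as the tray comes out along the lathe's -x. Starts at 0 to 0.015; slides stiffly (about 4 N), stays where left. Open steel tray 180 (x) x 240 (y) mm, top edge 74 mm above the table, centred on lathe y = 0; at value q its front is at lathe x = 20 mm - q, its back at 200 mm - q, so its back part shows behind the bed.
- eye (a point): Centre of the pull loop's opening, mid front of the tray, hidden under the bed: lathe x = 3 mm - q (q: tray slide), y = 0, 49 mm above the table. The loop is an upright U of 8 mm bar in the lathe's x-z plane, so it is passed through along y. Free opening 34 (x) by 34 (z) mm; its front upright's axis is 21 mm towards -x of this point, its level bars' axes 21 mm above and below. Axes as the lathe.
- mat: Black rubber mat fixed on the table, 180 (x) x 300 (y) x 4 mm thick; place and yaw vary. Origin: centre of its underside.
- chuck_key: Bystander: steel T-shaped chuck key, 118 mm long, 90 mm wide, 22 mm thick, lying. Origin: underside, mid shank; x along the shank away from the T.
- oil: Bystander: clear plastic oil bottle with black cap, 56 mm wide, 130 mm tall, upright. Origin: centre of its underside.
- billet: Bystander: white plastic cylinder standing on end, 52 mm wide, 80 mm tall. Origin: centre of its underside.
Not all that is in view belongs to the job. Of the things shaped like the hook, the wooden one is meant.

How it is judged:
By the outcome, as a careful person would: the job done as asked, in the order asked, and still so for the second after the job is handed in, with the robot touching nothing.
It also fails if it takes over 61 s, if anything falls off the work surface, if the arm or the gripper's body presses on something with over 40 N, if the wrist force passes 120 N, or if a joint passes its speed limit or range.

ROBOT

A 6-joint arm with a two-finger parallel gripper is mounted at the origin on the work surface. World frame = base frame: x ahead of the robot, y to its left, z up, the work surface at z = 0. Lengths are in m, angles in rad, forces in N, time in s.
With the tool pointing down it reaches from about 0.25 to 0.775 m from the base axis. Payload 4 kg.
Tool frame: the origin (TCP) lies between the finger pads; the fingertips stand 25 mm ahead of it and the grasp point (between the pads) lies 6 mm ahead of it (robot.tip_reach is the z of the fingertips in the tool frame, in m); z points along the fingers, y is the line along which they close (so a half turn about z gives the same grasp; the last joint's range is limited). The gripper opens to 94 mm and grips with 3 to 60 N. Pads are 16 mm wide; open, the fingers measure 119 mm over their backs; the gripper's body (75 mm by 177 mm) begins 78 mm behind the grasp point.
Start: joints at [1.221, 0.087, 1.371, -0, 1.684, -0.103], TCP at [0.134, 0.533, 0.231] pointing down, gripper open.
Joint ranges: [-3.1, 3.1], [-0.76, 2.03], [0.27, 2.55], [-1.08, 4.22], [0.17, 2.65], [-2.57, 2.57]. Speed limits (rad/s): [2.79, 2.79, 3.14, 3.14, 3.14, 3.14].

INTERFACE

Orientations are given as [roll, pitch, yaw] about the fixed x, y, z axes, in that order (R = Rz(yaw) Ry(pitch) Rx(roll)).
In Python, from bench import robot gives the robot as it stands. The module is installed in compiled form; this text tells all that it offers.
- The arm moves only by the shell command python3 -m handwheel 'ROWS'. ROWS is JSON, a list of rows, each a list of 3 entries, a list of its own where there are three numbers: the turn, a rotation vector about the world's x, y, z in units of 90 degrees (1.0 is 90 degrees), then the shift along the world's x, y, z in units of 0.05 m (1.0 is 0.05 m), then the closure, from 0 (fully open) to 1 (shut). A call has 1 to 5 rows; each row shifts and turns the commanded pose from where the row before left it; what a row does not reach is not made up. A row lasts 1/10 s, in which the tool goes at most 50 mm and 8.59 degrees, less where a joint would pass 70% of its speed; a pose out of reach is approached as far as the arm can. A call with a number of a shift or a turn outside -1 to 1 is refused whole. A call with a gripper value outside its range is refused whole. The fingers move at their own pace and stop on an object; the grip force is fixed at half the most. Time passes only in rows, so rows that do not move let the fingers close. It gives the time, the measured TCP pose, the force, the opening and the grip force at its end, in the units of the state.
- robot.get_obs(): the state, without advancing time (a new reading comes with each control period).
- robot.snapshot(name): name is "scene" or "top" or "wrist"; returns (picture, depth): 420x560x3 uint8, red, green, blue; 420x560 float32, m along the optical axis (not along the pixel's ray), 0 where there is no reading.
- robot.calibration(name): a dict with "mtx" (3x3 intrinsics, pixels), "extrinsics" (4x4, takes a point from camera to world coordinates); the wrist camera has in their place "hand_eye" (4x4, takes a point from camera to tool coordinates, whose origin is the TCP and whose axes are the flange's). Camera axes: x right, y down, z forward; pixel columns grow to the right and rows downward; lengths in m; the calibration is good to about 2 mm. A picture is of the moment at which its call begins: read the wrist's pose just before it. calibration takes no time and is no camera call.
- robot.close_job(): hands the job in; it is judged then, once.
Trained networks look in the newest picture that a camera, given by its name, has taken for a name from the list of things; names that differ only in an ending like _2 or _b are one class to them, and where a whole thing is asked for, a point or a joint stands for the part that bears it (a point fixed in the world has none). Each returns a list of dicts, best first, with "p" (0 to 1); they miss things now and then, are a little off and sometimes report something else, mostly with a low value. They report only what shows in the picture. A call takes as long as a camera call. They do not tell look-alikes from the thing itself.
- robot.boxes_of(query, camera): "bbox" ([left, top, right, bottom] in pixels, round what is visible of it).
The state is a dict: "time": time; "joint_positions": joint angles; "qvel": joint speeds; "joint_torque": joint torques, N m; "tool_pos": TCP position; "ee_rot": TCP orientation; "wrist_force": force on the tool from outside, world axes, zero at the start; "wrist_torque": the same for the moment, N m; "width": finger opening in m; "finger_force": force on a finger pad.
Only numpy, scipy, OpenCV 4.12 (cv2) and the standard library are available. Lean on these libraries where they do the work, as an engineer would, in place of code of your own. Each camera call takes 0.05 s, during which the arm holds its last target. There are 200 camera calls.

## Working session

There is one attempt and no reset: what is moved stays moved. The work goes in short steps, Python scripts to look and compute and a shell command to move; the robot and the scene stay as the last step left them, time stands still between calls to the robot, and variables do not carry over. Pictures are saved under pics/ and viewed, at most 10 in all, crops included, and the job is handed in when it is done.

```bash
mkdir -p pics; cat > h.py <<'E'
import numpy as np, cv2
from bench import robot
from scipy.spatial.transform import Rotation as R
def snap(n,fn=None):
    o=robot.get_obs(); rgb,d=robot.snapshot(n); c=robot.calibration(n)
    if n=="wrist":
        T=np.eye(4);T[:3,:3]=R.from_euler('xyz',o["ee_rot"]).as_matrix();T[:3,3]=o["tool_pos"];E=T@np.array(c["hand_eye"])
    else: E=np.array(c["extrinsics"])
    K=np.array(c["mtx"])
    v,u=np.mgrid[0:420,0:560]
    P=np.stack([(u-K[0,2])/K[0,0]*d,(v-K[1,2])/K[1,1]*d,d],-1)@E[:3,:3].T+E[:3,3]
    P[d<=0]=np.nan
    if fn: cv2.imwrite("pics/"+fn,rgb[...,::-1])
    return rgb,d,P,K,E
E
python3 - <<'E'
from h import *
print(robot.get_obs())
for n in("top","scene"):
    rgb,d,P,K,E=snap(n,n+"1.png"); np.save(n+"P.npy",P)
    for q in("hook","lathe","tray","mat","chuck_key","oil","billet"):
        for b in robot.boxes_of(q,n)[:3]:
            x=[int(i) for i in b["bbox"]]; print(n,q,round(b["p"],2),x,P[min(419,(x[1]+x[3])//2),min(559,(x[0]+x[2])//2)].round(3))
a=cv2.imread("pics/top1.png");b=cv2.imread("pics/scene1.png")
E
```

```text
{'time': 0.0, 'joint_positions': array([ 1.22089641e+00,  8.79234326e-02,  1.37222269e+00, -2.39111819e-06,
        1.68360037e+00, -1.03102406e-01]), 'qvel': array([ 0.00068002,  0.00046803, -0.00078577, -0.00013309, -0.0017604 ,
       -0.00076279]), 'joint_torque': array([ 5.78907002e-04, -3.40169334e+01, -3.02436447e+01,  7.19671114e-02,
        3.25993169e-02, -1.49271286e-04]), 'tool_pos': array([0.13420295, 0.53287164, 0.22933739]), 'ee_rot': array([-3.13945002e+00, -2.19307875e-04,  2.89479465e+00]), 'wrist_force': array([-0.68613662,  0.16346504, -0.06435678]), 'wrist_torque': array([ 0.05890385, -0.00655691, -0.05192619]), 'finger_force': 0.0, 'width': 0.09403204122732331}
top hook 0.78 [288, 209, 350, 223] [ 0.465 -0.206  0.029]
top hook 0.78 [355, 271, 363, 333] [ 0.173 -0.333  0.024]
top hook 0.73 [389, 210, 440, 246] [ 0.421 -0.54  -0.002]
top lathe 0.69 [81, 96, 416, 184] [0.705 0.029 0.129]
top lathe 0.5 [287, 208, 352, 221] [ 0.474 -0.209  0.004]
top tray 0.76 [223, 95, 294, 126] [0.849 0.001 0.014]
top mat 0.71 [276, 196, 361, 251] [ 0.442 -0.204  0.01 ]
top chuck_k
[... 176 characters left out ...]
0.79 [104, 224, 130, 244] [0.409 0.463 0.081]
scene hook 0.93 [227, 155, 283, 194] [ 0.447 -0.21   0.006]
scene hook 0.84 [150, 112, 216, 132] [ 0.436 -0.528  0.025]
scene hook 0.72 [247, 82, 294, 123] [ 0.196 -0.335  0.029]
scene lathe 0.76 [122, 128, 454, 389] [0.689 0.099 0.243]
scene lathe 0.74 [187, 248, 283, 344] [ 0.805 -0.005  0.021]
scene lathe 0.71 [224, 153, 283, 194] [ 0.448 -0.218  0.005]
scene tray 0.73 [186, 249, 283, 343] [ 0.806 -0.008  0.018]
scene mat 0.95 [201, 133, 309, 221] [ 0.466 -0.194  0.029]
scene chuck_key 0.65 [401, 236, 443, 272] [0.384 0.367 0.024]
scene oil 0.63 [377, 218, 399, 247] [0.414 0.254 0.093]
scene billet 0.58 [442, 263, 470, 290] [0.413 0.474 0.08 ]
```

View pics/top1.png

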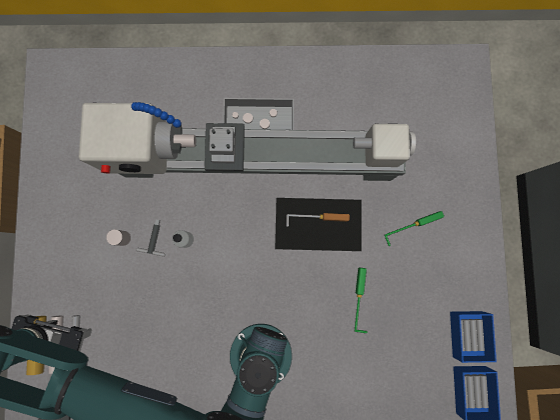

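View pics/scene1.png

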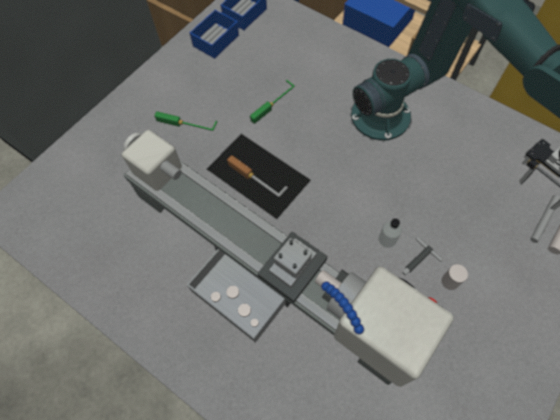

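The top view shows the wooden hook on the mat (handle at about px 337,217, crossbar at 288,218 pointing towards the robot). The green ones are look-alikes. The tray shows behind the bed at (258,113). Next I'll measure the poses.

```bash
python3 - <<'E'
from h import *
P=np.load("topP.npy"); im=cv2.imread("pics/top1.png").astype(int)
b,g,r=im[...,0],im[...,1],im[...,2]
def rect(m,n):
    m=m&np.isfinite(P[...,0]); q=P[m]
    (c,s,a)=cv2.minAreaRect(q[:,:2].astype(np.float32)); print(n,len(q),np.round(c,4),np.round(s,4),round(a,2),"z med",np.median(q[:,2]).round(4)); return q
win=np.zeros(b.shape,bool);win[190:258,268:370]=1
dark=(im.max(2)<45)&win; rect(dark,"mat")
wood=(r>b+40)&win; rect(wood,"wood")
rod=(im.min(2)>90)&win&(np.arange(560)[None,:]>280)&(np.arange(560)[None,:]<350)&(np.arange(420)[:,None]>202)&(np.arange(420)[:,None]<240); q=rect(rod,"rod")
print(q[:, :].min(0).round(3),q.max(0).round(3))
# bed top
z=P[...,2]; v,u=np.mgrid[0:420,0:560]
m=(abs(z-.142)<.008)&(u>245)&(u<360)&(v>120)&(v<185)
q=rect(m,"bedtop")
# front edge: per column, min x
ys,xs=[],[]
for c in range(247,355,3):
    s=P[:,c][m[:,c]]
    if len(s): xs.append([s[:,1].mean(),s[:,0].min(),s[:,0].max()])
xs=np.array(xs); print(np.polyfit(xs[:,0],xs[:,1],1),np.polyfit(xs[:,0],xs[:,2],1))
t=(abs(z-.074)<.008)&(v>90)&(v<130)&(u>215)&(u<300); q=rect(t,"trayrim")
print(q.min(0),q.max(0))
t=(z<.03)&(v>97)&(v<130)&(u>224)&(u<293)
E
python3 -m handwheel '[[[0,0,-0.095],[0.8,-1,0.1],0],[[0,0,-0.095],[0.8,-1,0.1],0],[[0,0,-0.095],[0.8,-1,0.1],0],[[0,0,-0.095],[0.8,-1,0.1],0],[[0,0,-0.095],[0.8,-1,0.1],0]]'
python3 -m handwheel '[[[0,0,-0.095],[0.4,-1,0],0],[[0,0,-0.095],[0.4,-1,0],0],[[0,0,-0.095],[0.4,-1,0],0],[[0,0,-0.087],[0.4,-1,0],0],[[0,0,0],[0.4,-1,0],0]]'
python3 -m handwheel '[[[0,0,0],[0,-1,0],0],[[0,0,0],[0,-1,0],0],[[0,0,0],[0,-1,0],0],[[0,0,0],[0,-1,0],0],[[0,0,0],[0,0,0],0]]'
```

```text
mat 3943 [ 0.44   -0.2041] [0.2955 0.1777] 87.84 z med 0.0044
wood 194 [ 0.4618 -0.258 ] [0.0977 0.023 ] 85.15 z med 0.0398
rod 86 [ 0.4666 -0.147 ] [0.0394 0.1192] 15.29 z med 0.0255
[ 0.432 -0.209 -0.004] [ 0.473 -0.093  0.032]
bedtop 1993 [ 0.6666 -0.1463] [0.364  0.1351] 89.1 z med 0.1419
[0.029618   0.60821823] [0.02731916 0.73374417]
trayrim 205 [ 0.8212 -0.0033] [0.2428 0.1053] 85.46 z med 0.0738
[ 0.75909765 -0.12193227  0.06609292] [0.87140338 0.11813101 0.08045791]
time: 1.3
tool_pos: [0.2908, 0.3372, 0.2504]
ee_rot: [3.141, -0.0, 2.143]
wrist_force: [1.1, 1.2, 0.3]
width: 0.0942
finger_force: 0.0
time: 1.8
tool_pos: [0.3832, 0.1047, 0.2504]
ee_rot: [3.14, -0.0, 1.562]
wrist_force: [1.2, 0.6, 0.2]
width: 0.0938
finger_force: 0.0
time: 2.3
tool_pos: [0.3822, -0.0989, 0.2498]
ee_rot: [-3.141, 0.002, 1.553]
wrist_force: [0.2, 1.8, 0.3]
width: 0.0941
finger_force: 0.0
```

```bash
python3 -m handwheel '[[[0,0,0],[0.6,-0.8,0],0],[[0,0,0],[0.6,-0.8,0],0],[[0,0,0],[0,-0.6,0],0],[[0,0,0],[0,0,0],0],[[0,0,0],[0,0,0],0]]'
python3 - <<'E'
from h import *
rgb,d,P,K,E=snap("wrist","w1.png"); np.save("w1P.npy",P); print(E[:3,3],E[:3,2])
for q in("hook","mat"):
    for b in robot.boxes_of(q,"wrist")[:3]: print(q,b)
im=rgb.astype(int);r,g,b=im[...,0],im[...,1],im[...,2]
m=(r>b+40)&(r>g+20)&np.isfinite(P[...,0]); q=P[m];print("wood",len(q),[np.round(t,4) for t in cv2.minAreaRect(q[q[:,2]>.036][:,:2].astype(np.float32))],np.median(q[:,2]))
E
```

```text
time: 2.8
tool_pos: [0.443, -0.2027, 0.2497]
ee_rot: [-3.141, -0.001, 1.564]
wrist_force: [-0.5, -0.5, 0.0]
width: 0.094
finger_force: 0.0
[ 0.4444727  -0.12658707  0.40518518] [-0.00178042 -0.26362204 -0.96462441]
hook {'bbox': [269.8, 105.8, 303.3, 270.5], 'p': 0.97}
hook {'bbox': [28.2, 268.4, 157.2, 300.5], 'p': 0.8}
hook {'bbox': [252.6, 349.9, 277.2, 389.5], 'p': 0.77}
mat {'bbox': [207.8, 74.0, 349.6, 291.2], 'p': 0.93}
wood 5013 [array([ 0.4537, -0.2389]), array([0.135 , 0.1182]), np.float64(89.8044)] 0.3472085731204794
```

View pics/w1.png

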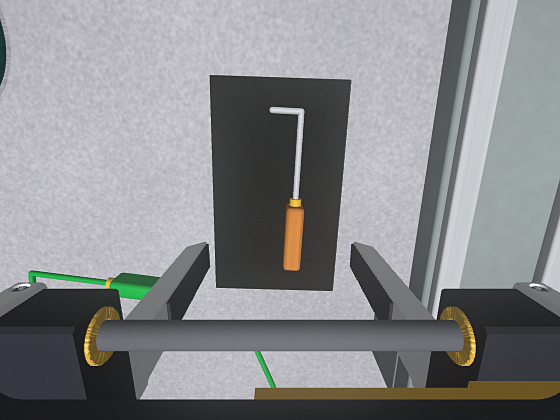

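The wrist view shows the handle at px (284–304, 205–270), the rod up to (300,110), and the crossbar pointing left to (270,110), which is -x. I'll fit the pose.

```bash
python3 - <<'E'
from h import *
P=np.load("w1P.npy"); im=cv2.imread("pics/w1.png").astype(int); b,g,r=im[...,0],im[...,1],im[...,2]
v,u=np.mgrid[0:420,0:560]
W=(r>b+40)&(u>275)&(u<312)&(v>205)&(v<275)&(P[...,2]>.036)&(P[...,2]<.045)
q=P[W];print("handle",len(q),[np.round(t,4) for t in cv2.minAreaRect(q[:,:2].astype(np.float32))])
Rr=(im.min(2)>100)&(u>285)&(u<308)&(v>118)&(v<198)
q=P[Rr];k=np.polyfit(q[:,1],q[:,0],1);print("rod dx/dy",k, "x at y=-.15",np.polyval(k,-.15),"z",np.median(q[:,2]))
C=(im.min(2)>100)&(u>262)&(u<308)&(v>100)&(v<118)
q=P[C];print("bar",q.min(0),q.max(0),np.median(q,0))
M=(im.max(2)<70)&(u>205)&(u<355)&(v>70)&(v<295)&(abs(P[...,2]-.004)<.006)
q=P[M];print("mat",[np.round(t,4) for t in cv2.minAreaRect(q[:,:2].astype(np.float32))])
E
```

```text
handle 1085 [array([ 0.4618, -0.262 ]), array([0.0886, 0.0238]), np.float64(86.7149)]
 ** On entry to DLASCL parameter number  4 had an illegal value
 ** On entry to DLASCL parameter number  4 had an illegal value
 ** On entry to DLASCL parameter number  4 had an illegal value
 ** On entry to DLASCL parameter number  4 had an illegal value
 ** On entry to DLASCL parameter number  5 had an illegal value
 ** On entry to DLASCL parameter number  4 had an illegal valueTraceback (most recent call last):
  File "<stdin>", line 7, in <module>
    c, resids, rank, s = lstsq(lhs, rhs, rcond)
                         ~~~~~^^^^^^^^^^^^^^^^^
    x, resids, rank, s = _umath_linalg.lstsq(a, b, rcond,
                         ~~~~~~~~~~~~~~~~~~~^^^^^^^^^^^^^
                                             signature=signature)
                                             ^^^^^^^^^^^^^^^^^^^^
    raise LinAlgError("SVD did not converge in Linear Least Squares")
numpy.linalg.LinAlgError: SVD did not converge in Linear Least Squares
```

```bash
python3 -m handwheel '[[[0,0,-0.032],[0.376,-0.8,0],0],[[0,0,0],[0,-0.386,-0.8],0],[[0,0,0],[0,0,-0.9],0],[[0,0,0],[0,0,-0.9],0],[[0,0,0],[0,0,0],0]]'
python3 -m handwheel '[[[0,0,0],[0,0,-0.7],0],[[0,0,0],[0,0,-0.5],0],[[0,0,0],[0,0,-0.5],0],[[0,0,0],[0,0,0],0],[[0,0,0],[0,0,0],0]]'
```

```text
time: 3.45
tool_pos: [0.4573, -0.2584, 0.1126]
ee_rot: [-3.129, -0.009, 1.515]
wrist_force: [-0.1, 0.8, -0.2]
width: 0.0941
finger_force: 0.0
time: 3.95
tool_pos: [0.4631, -0.2629, 0.0375]
ee_rot: [3.139, 0.002, 1.515]
wrist_force: [0.8, -0.7, 0.5]
width: 0.0941
finger_force: 0.0
```

```bash
python3 -m handwheel '[[[0,0,0],[0,0,0],1],[[0,0,0],[0,0,0],1],[[0,0,0],[0,0,0],1],[[0,0,0],[0,0,0],1],[[0,0,0],[0,0,0],1]]'; python3 -m handwheel '[[[0,0,0],[0,0,0],1],[[0,0,0],[0,0,0],1],[[0,0,0],[0,0,0],1],[[0,0,0],[0,0,0],1],[[0,0,0],[0,0,0],1]]'
```

```text
time: 4.45
tool_pos: [0.4618, -0.2628, 0.0353]
ee_rot: [3.141, 0.0, 1.514]
wrist_force: [-0.1, -0.0, 0.4]
width: 0.0575
finger_force: 0.0
time: 4.95
tool_pos: [0.4616, -0.2627, 0.0349]
ee_rot: [-3.141, -0.0, 1.514]
wrist_force: [-1.1, 0.3, -0.7]
width: 0.0237
finger_force: 30.0
```

```bash
python3 -m handwheel '[[[0,0,0],[0,0,0.3],1],[[0,0,0],[0,0,0.5],1],[[0,0,0],[-0.3,0,0.6],1],[[0,0,0],[-0.6,0,0.6],1],[[0,0,0],[-0.6,0.4,0],1]]'; python3 -m handwheel '[[[0,0,-0.0893],[0,0.4,0],1],[[0,0,-0.0893],[0,0.4,0],1],[[0,0,-0.0893],[0,0.4,0],1],[[0,0,-0.0893],[0,0.4,0],1],[[0,0,-0.0893],[0,0.4,0],1]]'; python3 -m handwheel '[[[0,0,-0.0893],[0,0.4,0],1],[[0,0,-0.0893],[0,0.4,0],1],[[0,0,-0.0893],[0,0.4,0],1],[[0,0,-0.0893],[0,0.4,0],1],[[0,0,-0.0893],[0,0.08,0],1]]'
python3 -m handwheel '[[[0,0,-0.0893],[0,0,0],1],[[0,0,0],[0,0,0],1],[[0,0,0],[0,0,0],1]]'
python3 - <<'E'
from h import *
rgb,d,P,K,E=snap("wrist","w2.png"); np.save("w2P.npy",P); np.save("w2E.npy",E)
print(robot.get_obs()["tool_pos"],robot.get_obs()["ee_rot"])
rgb,d,P,K,E=snap("top","t2.png"); np.save("t2P.npy",P)
E
```

```text
time: 5.45
tool_pos: [0.3882, -0.2456, 0.1396]
ee_rot: [3.134, 0.006, 1.513]
wrist_force: [0.3, 0.1, -1.4]
width: 0.0236
finger_force: 30.0
time: 5.95
tool_pos: [0.3862, -0.1417, 0.1344]
ee_rot: [-3.141, 0.0, 0.807]
wrist_force: [-0.8, 0.8, -1.6]
width: 0.0239
finger_force: 30.0
time: 6.45
tool_pos: [0.3861, -0.0569, 0.1344]
ee_rot: [-3.14, 0.001, 0.108]
wrist_force: [-0.1, -0.2, -2.0]
width: 0.0238
finger_force: 30.0
time: 6.75
tool_pos: [0.3864, -0.0586, 0.1346]
ee_rot: [-3.141, 0.001, -0.026]
wrist_force: [-0.1, 0.5, -2.1]
width: 0.0238
finger_force: 30.0
[ 0.38649858 -0.05870461  0.13468348] [-3.14144250e+00  6.32603893e-04 -2.67162684e-02]
```

View pics/w2.png

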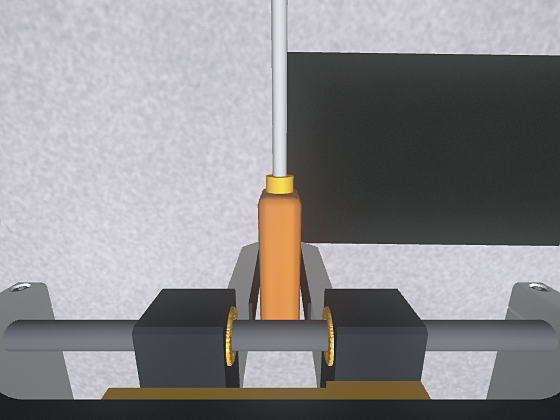

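The handle is centred in the grip and the rod runs straight ahead (px 280, 0–175). I'll check droop, the crossbar position and the lathe from the clouds.

```bash
python3 - <<'E'
from h import *
P=np.load("w2P.npy"); E=np.load("w2E.npy")
for v in (10,50,100,150):
    s=P[v,274:286]; s=s[s[:,2]>.08]; print("rod",v,np.nanmedian(s,0).round(4))
for v in (210,250,280): print("handle top",np.nanmedian(P[v,270:290],0).round(4))
P=np.load("t2P.npy"); m=(P[...,2]>.1)&(P[...,2]<.15)&(P[...,0]>.5)&(P[...,0]<.58)&(abs(P[...,1]+.04)<.06)
q=P[m];print("bar top cam",len(q),q.min(0),q.max(0)); 
im=cv2.imread("pics/t2.png");cv2.imwrite("pics/t2c.png",cv2.resize(im[85:260,180:380],None,fx=4,fy=3.4,interpolation=2))
# bed from w1 wrist cloud
P=np.load("w1P.npy"); z=P[...,2]; m=(abs(z-.142)<.006)&(P[...,0]>.5)
xs=[]
for v in range(0,220,10):
    s=P[v][m[v]]
    if len(s)>5: xs.append([s[np.argmin(s[:,0]),1],s[:,0].min()])
xs=np.array(xs);k=np.polyfit(xs[:,1-1],xs[:,1],1);print("front",k,xs[:3],np.median(P[m][:,2]))
# tray in both cams
for n in("top","scene"):
    P=np.load(n+"P.npy"); m=(abs(P[...,2]-.074)<.006)&(P[...,0]>.76)&(P[...,0]<.92)&(abs(P[...,1])<.16)
    q=P[m]; q=q[np.isfinite(q[:,0])]; print(n,len(q),np.percentile(q,[.5,99.5],axis=0).round(4))
    b=q[abs(q[:,1])<.08]; b=b[b[:,0]>.855]; print("back edge x@y0",b[:,0].mean(),b[:,0].min(),b[:,0].max(),b[:,1].mean())
E
```

```text
rod 10 [ 0.5232 -0.0629  0.1267]
rod 50 [ 0.5058 -0.0625  0.1264]
rod 100 [ 0.4821 -0.0619  0.1266]
rod 150 [ 0.4563 -0.0612  0.1263]
handle top [ 0.4259 -0.0605  0.1406]
handle top [ 0.4032 -0.0599  0.1412]
handle top [ 0.3848 -0.0594  0.1407]
bar top cam 61 [ 0.50186604 -0.06593671  0.11993202] [ 0.55764079 -0.02424189  0.12895496]
front [0.02276418 0.60735604] [[-0.02500333  0.60661526]
 [-0.03246867  0.60677554]
 [-0.03905611  0.60620291]] 0.14292807181312847
top 186 [[ 0.7657 -0.1218  0.0681]
 [ 0.8713  0.1179  0.0796]]
back edge x@y0 0.8669252846321229 0.8622960528278018 0.8714033822439207 0.0022986816336880186
scene 309 [[ 0.7619 -0.1221  0.0681]
 [ 0.8726  0.1206  0.0795]]
back edge x@y0 0.8681260950372841 0.864310171764596 0.8717509043092901 0.0014430479665734285
```

View pics/t2c.png

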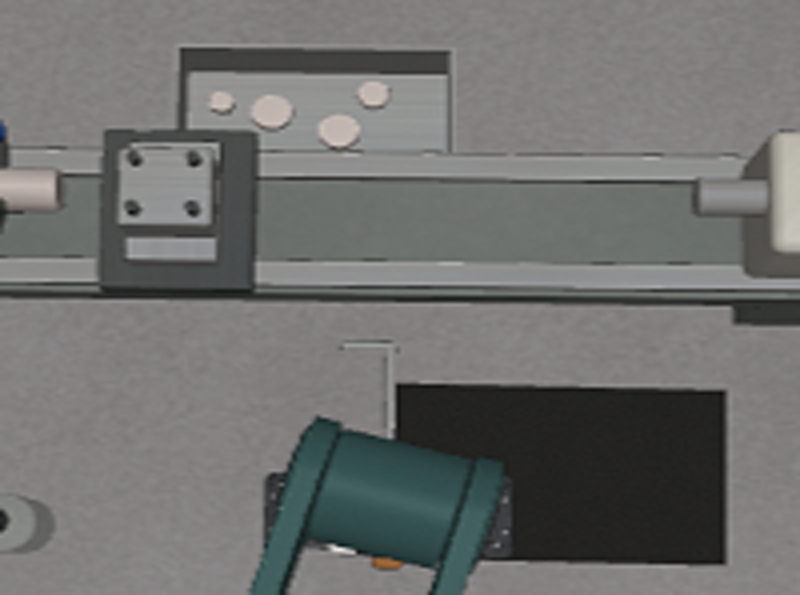

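```bash
python3 -m handwheel '[[[0,0,0],[0,0,-0.7],1],[[0,0,0],[0,0,-0.764],1],[[0,0,0],[0.2,0,0],1],[[0,0,0],[0.5,-0.01,0],1],[[0,0,0],[0.5,-0.01,0],1]]'; python3 -m handwheel '[[[0,0,0],[0.5,-0.01,0],1],[[0,0,0],[0.4,-0.01,0],1],[[0,0,0],[0.31,-0.01,0],1],[[0,0,0],[0,0,0],1],[[0,0,0],[0,0,0],1]]'
```

```text
time: 7.35
tool_pos: [0.449, -0.0601, 0.0635]
ee_rot: [3.141, -0.003, -0.029]
wrist_force: [1.2, 1.1, -0.7]
width: 0.0238
finger_force: 30.0
time: 7.85
tool_pos: [0.5082, -0.0614, 0.0629]
ee_rot: [3.141, -0.001, -0.028]
wrist_force: [0.6, -0.4, -2.5]
width: 0.0239
finger_force: 30.0
```

```bash
python3 -m handwheel '[[[0,0,0],[0,0.2,-0.02],1],[[0,0,0],[0.01,0.2,0],1],[[0,0,0],[0,0.2,0],1],[[0,0,0],[0.01,0.2,0],1],[[0,0,0],[0,0,0],1]]'; python3 -m handwheel '[[[0,0,0],[0,0.1,0],1],[[0,0,0],[0,0.1,0],1],[[0,0,0],[0,0,0],1],[[0,0,0],[0,0,0],1]]'
```

```text
time: 8.35
tool_pos: [0.508, -0.0195, 0.0609]
ee_rot: [-3.141, -0.0, -0.027]
wrist_force: [-0.2, 0.2, -2.2]
width: 0.0239
finger_force: 30.0
time: 8.75
tool_pos: [0.5082, -0.0113, 0.0608]
ee_rot: [3.141, 0.0, -0.029]
wrist_force: [0.2, -0.4, -2.1]
width: 0.0239
finger_force: 30.0
```

```bash
python3 -m handwheel '[[[0,0,0],[-0.15,0.004,0],1],[[0,0,0],[-0.15,0.004,0],1],[[0,0,0],[-0.15,0.004,0],1],[[0,0,0],[-0.15,0.004,0],1],[[0,0,0],[0,0,0],1]]'; python3 -m handwheel '[[[0,0,0],[-0.1,0.003,0],1],[[0,0,0],[-0.1,0.003,0],1]]'
python3 - <<'E'
from h import *
for n in("top","scene"):
    P=snap(n)[2]; m=(abs(P[...,2]-.074)<.006)&(P[...,0]>.76)&(P[...,0]<.92)&(abs(P[...,1])<.08)
    q=P[m]; q=q[np.isfinite(q[:,0])]; print(n,len(q),np.percentile(q[:,0],99.5).round(4))
E
```

```text
time: 9.25
tool_pos: [0.477, -0.0103, 0.0608]
ee_rot: [3.142, 0.001, -0.029]
wrist_force: [1.0, 0.1, -1.6]
width: 0.0239
finger_force: 30.0
time: 9.45
tool_pos: [0.4686, -0.0101, 0.061]
ee_rot: [3.141, -0.002, -0.029]
wrist_force: [4.1, -0.4, -4.0]
width: 0.0235
finger_force: 30.0
top 82 0.8467
scene 102 0.8472
```

```bash
python3 -m handwheel '[[[0,0,0],[-0.2,0.006,0],1],[[0,0,0],[-0.2,0.006,0],1],[[0,0,0],[-0.2,0.006,0],1],[[0,0,0],[-0.2,0.006,0],1],[[0,0,0],[-0.2,0.006,0],1]]'; python3 -m handwheel '[[[0,0,0],[-0.05,0,0],1],[[0,0,0],[0,0,0],1]]'; python3 -m handwheel '[[[0,0,0],[-0.05,0,0],1],[[0,0,0],[0,0,0],1]]';python3 -m handwheel '[[[0,0,0],[-0.04,0,0],1],[[0,0,0],[0,0,0],1]]'
```

```text
time: 10.05
tool_pos: [0.4185, -0.0087, 0.0612]
ee_rot: [3.141, -0.002, -0.029]
wrist_force: [5.7, 0.3, -2.5]
width: 0.0236
finger_force: 30.0
time: 10.25
tool_pos: [0.4148, -0.0085, 0.0607]
ee_rot: [3.142, 0.001, -0.029]
wrist_force: [0.6, 1.0, -1.4]
width: 0.0238
finger_force: 30.0
time: 10.45
tool_pos: [0.4132, -0.0086, 0.0607]
ee_rot: [3.142, 0.0, -0.029]
wrist_force: [3.1, 0.7, -1.8]
width: 0.0239
finger_force: 30.0
time: 10.65
tool_pos: [0.4112, -0.0086, 0.0607]
ee_rot: [3.142, 0.0, -0.029]
wrist_force: [3.9, 1.3, -2.4]
width: 0.0239
finger_force: 30.0
```

```bash
for i in 1; do :; done; python3 -m handwheel '[[[0,0,0],[-0.05,0,0],1],[[0,0,0],[0,0,0],1]]' | grep -E 'pos|wrist'; python3 -m handwheel '[[[0,0,0],[-0.04,0,0],1],[[0,0,0],[0,0,0],1]]'| grep -E 'pos|wrist';python3 -m handwheel '[[[0,0,0],[-0.04,0,0],1],[[0,0,0],[0,0,0],1]]'| grep -E 'pos|wrist'
```

```text
tool_pos: [0.4084, -0.0086, 0.0607]
wrist_force: [2.2, 0.9, -2.5]
tool_pos: [0.4064, -0.0085, 0.0607]
wrist_force: [2.9, 0.2, -2.4]
tool_pos: [0.4047, -0.0085, 0.0608]
wrist_force: [4.7, 0.6, -3.5]
```

```bash
python3 -m handwheel '[[[0,0,0],[-0.03,0,0],1],[[0,0,0],[0,0,0],1]]' | grep -E 'pos|wrist'; python3 -m handwheel '[[[0,0,0],[-0.03,0,0],1],[[0,0,0],[0,0,0],1]]'| grep -E 'pos|wrist';python3 -m handwheel '[[[0,0,0],[-0.03,0,0],1],[[0,0,0],[0,0,0],1]]'| grep -E 'pos|wrist'
python3 - <<'E'
from h import *
for n in("top","scene"):
    P=snap(n,n+"5.png")[2]; m=(abs(P[...,2]-.074)<.006)&(P[...,0]>.74)&(P[...,0]<.92)&(abs(P[...,1])<.08)
    q=P[m]; q=q[np.isfinite(q[:,0])]; print(n,len(q),np.percentile(q[:,0],99.5).round(4))
E
```

```text
tool_pos: [0.4045, -0.0086, 0.0612]
wrist_force: [6.9, 1.4, -4.7]
tool_pos: [0.4042, -0.0086, 0.0618]
wrist_force: [9.7, 1.5, -3.1]
tool_pos: [0.4038, -0.0086, 0.0623]
wrist_force: [11.6, 1.5, -4.1]
top 70 0.7826
scene 100 0.7846
```

```bash
python3 -m handwheel '[[[0,0,0],[0.16,0,0],1],[[0,0,0],[0.14,0,0],1],[[0,0,0],[0,0,0],1],[[0,0,0],[0,0,0],1]]' | grep -E 'pos|wrist'; python3 -m handwheel '[[[0,0,0],[0,-0.3,0],1],[[0,0,0],[-0.01,-0.3,0],1],[[0,0,0],[0,-0.4,0],1],[[0,0,0],[-0.02,-0.4,0],1],[[0,0,0],[0,0,0],1]]'| grep -E 'pos|wrist'
python3 - <<'E'
from h import *
for n in("top","scene"):
    P=snap(n,n+"6.png")[2]; m=(abs(P[...,2]-.074)<.006)&(P[...,0]>.74)&(P[...,0]<.92)&(abs(P[...,1])<.08)
    q=P[m]; q=q[np.isfinite(q[:,0])]; print(n,len(q),np.percentile(q[:,0],99.5).round(4))
im=cv2.imread("pics/top6.png");cv2.imwrite("pics/t6c.png",cv2.resize(im[85:260,180:380],None,fx=4,fy=3.4,interpolation=2))
E
```

```text
tool_pos: [0.4144, -0.0086, 0.0602]
wrist_force: [-0.6, -0.4, -1.8]
tool_pos: [0.4131, -0.0801, 0.0606]
wrist_force: [0.4, 0.5, -1.0]
top 65 0.7818
scene 95 0.7845
```

View pics/t6c.png

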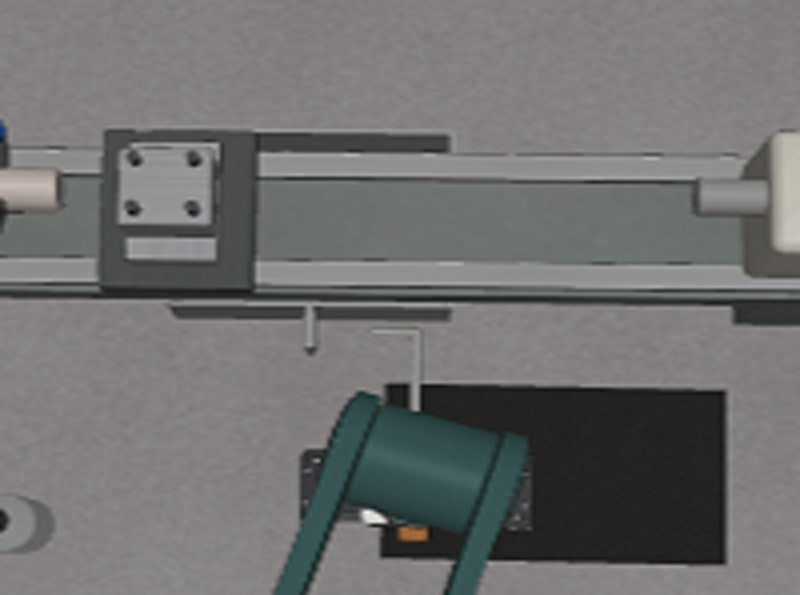

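The tray is fully out (its front shows at row 312) and the hook (px 418,330) is clear of the loop (311,350). I'll carry the hook back to the mat.

```bash
python3 -m handwheel '[[[0,0,0],[-0.5,0,0],1],[[0,0,0],[-0.6,0,0.3],1],[[0,0,0],[0,0,0.6],1],[[0,0,0],[0,0,0.6],1],[[0,0,0.0893],[0,-0.3,0],1]]'| grep -E 'pos|rot'; python3 -m handwheel '[[[0,0,0.0893],[0,-0.35,0],1],[[0,0,0.0893],[0,-0.35,0],1],[[0,0,0.0893],[0,-0.35,0],1],[[0,0,0.0893],[0,-0.35,0],1],[[0,0,0.0893],[0,-0.35,0],1]]'| grep -E 'pos|rot'; python3 -m handwheel '[[[0,0,0.0893],[0,-0.35,0],1],[[0,0,0.0893],[0,-0.35,0],1],[[0,0,0.0893],[0,-0.35,0],1],[[0,0,0.0893],[0,-0.35,0],1],[[0,0,0.0893],[0,-0.2,0],1]]'| grep -E 'pos|rot'; python3 -m handwheel '[[[0,0,0],[0.7,0,0],1],[[0,0,0],[0.7,0,0],1],[[0,0,0],[0.67,0,0],1],[[0,0,0],[0,0,0],1],[[0,0,0],[0,0,0],1]]'
python3 - <<'E'
from h import *
P=snap("wrist","w3.png")[2]
o=robot.get_obs(); t=o["tool_pos"]; c,s=np.cos(o["ee_rot"][2]),np.sin(o["ee_rot"][2])
d=P-t; X=d[...,0]*c+d[...,1]*s; Y=-d[...,0]*s+d[...,1]*c
for lo in(.0,.02,.06,.09,.12,.14):
    m=(abs(X-lo-.005)<.005)&(abs(Y)<.006)&(d[...,2]>-.04); print(lo,m.sum(),np.median(d[...,2][m]),np.median(Y[m]))
E
```

```text
tool_pos: [0.361, -0.0929, 0.1402]
ee_rot: [3.138, -0.008, 0.118]
tool_pos: [0.3586, -0.1807, 0.1355]
ee_rot: [-3.141, -0.0, 0.82]
tool_pos: [0.3589, -0.2611, 0.1355]
ee_rot: [-3.141, -0.0, 1.52]
time: 14.95
tool_pos: [0.4623, -0.2599, 0.135]
ee_rot: [-3.14, -0.001, 1.516]
wrist_force: [-1.0, -0.7, -1.5]
width: 0.0238
finger_force: 30.0
0.0 356 0.005813752854777893 -0.0001909983772571622
0.02 2978 0.09107684246899433 -8.936725129975241e-06
0.06 250 -0.010181990500438554 -0.0012044663202194319
0.09 297 -0.011015705260344455 -0.0011608191743148113
0.12 330 -0.011604513561070964 -0.0011182000107783294
0.14 51 -0.012213170493033193 -0.0006034287222405153
```

```bash
python3 -m handwheel '[[[0.0155,0,0],[0,-0.04,-0.6],1],[[0,0,0],[0,0,-0.6],1],[[0,0,0],[0,0,-0.4],1],[[0,0,0],[0,0,-0.2],1],[[0,0,0],[0,0,0],1]]'| grep -E 'pos|rot|wrist'; python3 -m handwheel '[[[0,0,0],[0,0,-0.08],1],[[0,0,0],[0,0,-0.06],1],[[0,0,0],[0,0,0],1],[[0,0,0],[0,0,0],1]]'| grep -E 'pos|rot|wrist'; python3 -m handwheel '[[[0,0,0],[0,0,-0.02],1],[[0,0,0],[0,0,0],1],[[0,0,0],[0,0,0],1]]'| grep -E 'pos|rot|wrist'
```

```text
tool_pos: [0.4606, -0.2623, 0.0444]
ee_rot: [-3.137, -0.026, 1.514]
wrist_force: [-0.4, 0.3, -1.5]
tool_pos: [0.4626, -0.2633, 0.0394]
ee_rot: [-3.141, -0.024, 1.514]
wrist_force: [-0.2, -0.5, -1.5]
tool_pos: [0.4623, -0.2631, 0.0378]
ee_rot: [-3.14, -0.024, 1.514]
wrist_force: [0.5, -0.7, -0.9]
```

```bash
python3 -m handwheel '[[[0,0,0],[0,0,-0.02],1],[[0,0,0],[0,0,0],1],[[0,0,0],[0,0,0],1]]'| grep -E 'pos|wrist'; python3 -m handwheel '[[[0,0,0],[0,0,-0.02],1],[[0,0,0],[0,0,0],1],[[0,0,0],[0,0,0],1]]'| grep -E 'pos|wrist'; python3 -m handwheel '[[[0,0,0],[0,0,-0.02],1],[[0,0,0],[0,0,0],1],[[0,0,0],[0,0,0],1]]'| grep -E 'pos|wrist'
```

```text
tool_pos: [0.4622, -0.2631, 0.0367]
wrist_force: [0.4, 0.5, -2.2]
tool_pos: [0.4622, -0.2631, 0.0357]
wrist_force: [-0.2, -0.2, -1.9]
tool_pos: [0.4624, -0.2632, 0.035]
wrist_force: [-0.4, 0.2, -0.6]
```

```bash
python3 -m handwheel '[[[0,0,0],[0,0,-0.02],1],[[0,0,0],[0,0,0],1],[[0,0,0],[0,0,0],1]]'| grep -E 'pos|wrist'; python3 -m handwheel '[[[0,0,0],[0,0,-0.02],1],[[0,0,0],[0,0,0],1],[[0,0,0],[0,0,0],1]]'| grep -E 'pos|wrist'
```

```text
tool_pos: [0.4624, -0.2632, 0.0349]
wrist_force: [-1.8, 1.4, 5.2]
tool_pos: [0.4624, -0.2632, 0.035]
wrist_force: [-3.0, 2.8, 9.4]
```

```bash
python3 -m handwheel '[[[0,0,0],[0,0,0.02],1],[[0,0,0],[0,0,0],0.6],[[0,0,0],[0,0,0],0.4],[[0,0,0],[0,0,0],0],[[0,0,0],[0,0,0],0]]'; python3 -m handwheel '[[[0,0,0],[0,0,0],0],[[0,0,0],[0,0,0],0],[[0,0,0],[0,0,0],0],[[0,0,0],[0,0,0],0],[[0,0,0],[0,0,0],0]]'| grep width; python3 -m handwheel '[[[0,0,0],[0,0,0.4],0],[[0,0,0],[0,0,0.9],0],[[0,0,0],[0,0,0.9],0],[[0,0,0],[0,0,0.9],0],[[0,0,0],[0,0,0.9],0]]'; python3 -m handwheel '[[[0,0,0],[0,0,0],0],[[0,0,0],[0,0,0],0]]' >/dev/null
python3 - <<'E'
from h import *
rgb,d,P,K,E=snap("wrist","w4.png"); im=rgb.astype(int);r,g,b=im[...,0],im[...,1],im[...,2]
v,u=np.mgrid[0:420,0:560]
W=(r>b+40)&(P[...,2]>.03)&(P[...,2]<.048)&(abs(P[...,0]-.46)<.04)
q=P[W];print("handle",len(q),[np.round(t,4) for t in cv2.minAreaRect(q[:,:2].astype(np.float32))],np.median(q[:,2]))
m=(im.min(2)>100)&(P[...,2]<.035)&(P[...,2]>.018)&(abs(P[...,0]-.45)<.05)&(abs(P[...,1]+.15)<.07);q=P[m];print("rod",q.min(0),q.max(0))
for n in("top","scene"):
    P=snap(n,n+"7.png")[2]; m=(abs(P[...,2]-.074)<.006)&(P[...,0]>.74)&(P[...,0]<.92)&(abs(P[...,1])<.08)
    q=P[m]; q=q[np.isfinite(q[:,0])]; print(n,len(q),np.percentile(q[:,0],99.5).round(4))
E
```

```text
time: 18.2
tool_pos: [0.4621, -0.263, 0.0334]
ee_rot: [-3.14, -0.025, 1.514]
wrist_force: [1.0, -0.6, 0.4]
width: 0.0524
finger_force: 0.0
width: 0.0919
time: 19.2
tool_pos: [0.462, -0.2629, 0.2357]
ee_rot: [-3.141, -0.024, 1.514]
wrist_force: [0.6, -0.5, -0.7]
width: 0.094
finger_force: 0.0
handle 1335 [array([ 0.4636, -0.2569]), array([0.0964, 0.0231]), np.float64(87.2424)] 0.04063486194493687
rod [ 0.43360622 -0.20793914  0.0231716 ] [ 0.47527671 -0.09235909  0.02937265]
top 70 0.7824
scene 98 0.7845
```

View pics/w4.png

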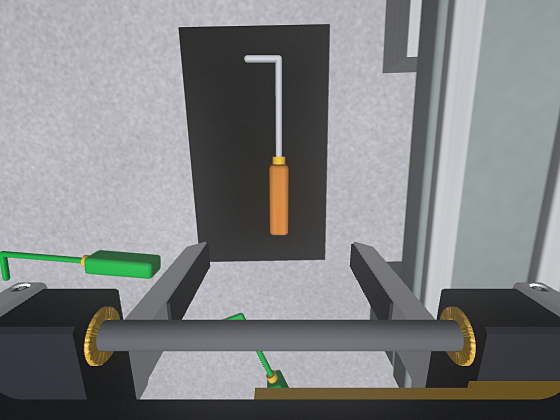

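View pics/scene7.png

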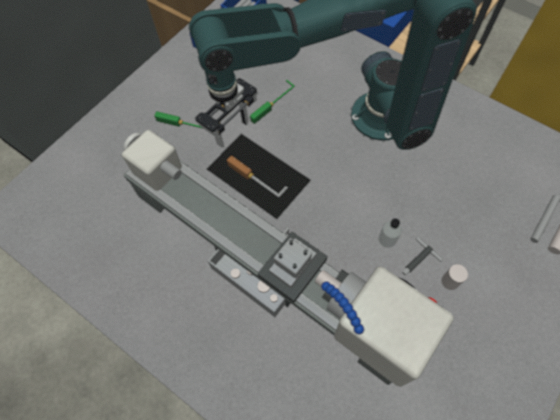

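The hook lies flat on the mat (px 279,200 in the wrist view), the tray is out, and the bystanders haven't moved. I'm handing in.

```bash
python3 -c "
from bench import robot
print(robot.close_job())"
```

```text
the job is handed in; nothing more can be done
None
```

I drew the tray out to its stop with the chip hook, laid the hook flat on the mat and let go, left the chuck key, oil bottle and billet untouched, and handed the job in at about 20 s on the robot's clock (limit 61 s).

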